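# Hold the specimen carrier against the sprung stop

## Robot

A 7-joint arm with a two-finger parallel gripper is mounted at the origin on the work surface. World frame = base frame: x ahead of the robot, y to its left, z up, the work surface at z = 0. Lengths are in m, angles in rad, forces in N, time in s.
With the tool pointing down it reaches from about 0.35 to 0.9 m from the base axis. Payload 8.1 kg.
Tool frame: the origin (TCP) lies at the very end of the fingers, on their centre line; the grasp point (between the pads) lies grip_depth behind it (grip_depth is the distance from the TCP to the grasp point, in m); z points along the fingers, y is the line along which they close (so a half turn about z gives the same grasp; the last joint's range is limited). The gripper opens to 85 mm and grips with 20 to 120 N. Pads are 22 mm wide; open, the fingers measure 114 mm over their backs; the gripper's body (76 mm by 85 mm) begins 54 mm behind the grasp point. The pads swing forward as they close: fully open they stand 13 mm farther back than shut.
Start: joints at [1.011, 0.434, 0.025, 1.573, -0.012, 1.134, -0.075], TCP at [0.276, -0.561, 0.231] pointing down, gripper open.
Joint ranges: [-2.62, 2.62], [-0.44, 2.09], [-1.27, 1.32], [0.08, 2.57], [-1.32, 4.46], [0.12, 2], [-2.74, 2.74]. Speed limits (rad/s): [2.22, 2.22, 3.01, 3.01, 3.14, 3.14, 3.14].

## Interface

Orientations are given as a 3x3 rotation matrix whose columns are the frame's x, y, z axes.
In Python, from workcell import sense, snapshot, get_calibration, hand_in, grip_depth gives the robot as it stands.
- The arm moves only by the tool apply_moves, never from a script. Its argument "commands" is text: rows parted by semicolons, each of 7 numbers parted by spaces: the shift along the tool's x, y, z in cm, then the turn, a rotation vector about the tool's x, y, z in degrees, then the opening, from -1 (shut) to 1 (fully open). In form: x y z rx ry rz gripper; .... A call has 1 to 20 rows; each row shifts and turns the commanded pose from where the row before left it, along the tool's axes as they then stand; what a row does not reach is not made up. A row lasts 1/12 s, in which the tool goes at most 41.7 mm and 7.16 degrees, less where a joint would pass 70% of its speed; a pose out of reach is approached as far as the arm can. A call is refused whole if a number of a shift passes 4.17 or a number of a turn 7.16, either way. A call with a gripper value outside its range is refused whole. The fingers move at their own pace and stop on an object; "squeeze" is the grip in N (left out, the last holds). Time passes only in rows, so rows that do not move let the fingers close. It gives the time, the measured TCP pose, the force, the opening and the grip force at its end, in the units of the state.
- sense(): the state, without advancing time (a new reading comes with each control period).
- snapshot(name): name is "side" or "top"; returns (picture, depth): 420x560x3 uint8, red, green, blue; 420x560 float32, m along the optical axis (not along the pixel's ray), 0 where there is no reading.
- get_calibration(name): a dict with "fovy" (degrees; the focal length in pixels is half the picture's height over the tangent of half this angle, whatever the lens; pixels are square), "cx", "cy" (the principal point, pixels), "k1" (the pictures are not rectified: a ray, as slopes to the right and down, at radius r is drawn at 1 + k1 r^2 times it, then the intrinsics apply), "rvec" (rotation vector, rad) and "tvec" (3), from world to camera coordinates, as OpenCV has them. Camera axes: x right, y down, z forward; pixel columns grow to the right and rows downward; lengths in m; the calibration is good to about 2 mm. A picture is of the moment at which its call begins. get_calibration takes no time and is no camera call.
- hand_in(): hands the job in; it is judged then, once.
The state is a dict: "time": time; "q": joint angles; "qvel": joint speeds; "joint_efforts": joint torques, N m; "ee_pos": TCP position; "eef_rot": TCP orientation; "contact_force": force on the tool from outside, world axes, zero at the start; "wrist_torque": the same for the moment, N m; "opening": finger opening in m; "finger_force": force on a finger pad.
Only numpy, scipy, OpenCV 4.12 (cv2) and the standard library are available. Lean on these libraries where they do the work, as an engineer would, in place of code of your own. Each camera call takes 0.05 s, during which the arm holds its last target. There are 200 camera calls.

## Task

Use the wooden scraper block to sweep the four stone chips off the steel plate onto the bench, without touching them with the fingers, and only then stand the scraper back on the bench. Then pick up the specimen carrier, set it flat on the plate, lined up with and centred on the sprung stop pad, and press it lengthwise against the pad with a steady push of about 7.5 newtons (the pad a little over half way in, never driven to its end). Finish while holding it there in the gripper, so that I can do up the screws, and leave the brush, the jar and the round chuck alone.

Things in the scene. Friction and masses are not known exactly. Their poses are not given: they have to be found in the camera images.
- fixture: Fixed fixture: dark steel plate on a wooden board, together 220 (x) by 150 (y) by 26 mm high. Origin: centre of the underside, at bench height, z up. White fence at the +x end, near face at x = +90 mm, 130 mm wide, 45 mm high above the plate, carrying the sprung pad; the other three edges are open. Press along +x, which points to the robot's left (world +y) within 20 degrees.
- stop_pad (a joint): Sprung stop pad in front of the fence: aluminium block 60 mm wide (y), 10 mm thick, from 2 to 28 mm above the plate, on two pins. Joint value: how far it is pressed in along the fixture's +x, in m; 0 = free, 0.020 = end of travel. Spring 600 N per metre, no preload, lightly damped (7.5 N at 0.0125).
- pad_face (a point): Centre of the face of the stop pad that the carrier is pressed against; it moves with the pad. With the pad free it lies at x = +60, y = 0, z = 41 mm in the fixture's frame.
- carrier: Loose aluminium carrier, 0.3 to 0.5 kg: foot 90 (x) by 64 (y) by 12 mm with four dark screw marks, on it a grip block 50 (x) by 30 (y) mm up to 54 mm, and a pale stone slab 44 by 26 by 8 mm on top (62 mm in all). Origin: centre of the underside, z up. Grip the block across y. Either end may face the stop. Starts on the bench left or right of the fixture, x within 30 degrees of world y.
- scraper: Loose wooden scraper block, 0.2 kg, standing on the bench across the fixture from the carrier: foot 36 (x) by 120 (y) by 24 mm, on it an upright handle rib 20 (x) by 70 (y) mm up to 80 mm above the underside. Origin: centre of the underside, z up; x within 30 degrees of world x. It sweeps with its 120 mm wide faces, along its x; grip the rib across x.
- brush: Bystander: brush with an orange handle, lying on the bench to the right beyond the fixture. Leave alone.
- jar: Bystander: closed jar, 64 mm diameter, 85 mm high, standing on the bench far left. Leave alone.
- chuck: Bystander: round stepped steel chuck, 60 mm diameter, 36 mm high, on the bench far left. Leave alone.
- plate_top (a point): Centre of the steel plate's top face, 26 mm above the fixture's origin, same axes.
- chip0_mid (a point): Middle of a pale broken stone chip, about 20 by 17 by 13 mm, 11 g; starts lying on the steel plate, within x -65 to 0 mm and y -40 to +30 mm of the fixture's frame.
- chip0: The same chip as point chip0_mid; origin at the middle of its broad face.
- chip1_mid (a point): Middle of a pale broken stone chip, about 20 by 17 by 13 mm, 11 g; starts lying on the steel plate, within x -65 to 0 mm and y -40 to +30 mm of the fixture's frame.
- chip1: The same chip as point chip1_mid; origin at the middle of its broad face.
- chip2_mid (a point): Middle of a pale broken stone chip, about 20 by 17 by 13 mm, 11 g; starts lying on the steel plate, within x -65 to 0 mm and y -40 to +30 mm of the fixture's frame.
- chip2: The same chip as point chip2_mid; origin at the middle of its broad face.
- chip3_mid (a point): Middle of a pale broken stone chip, about 20 by 17 by 13 mm, 11 g; starts lying on the steel plate, within x -65 to 0 mm and y -40 to +30 mm of the fixture's frame.
- chip3: The same chip as point chip3_mid; origin at the middle of its broad face.
Things that resemble listed ones, but are neither listed nor needed, are in the scene too. What is shaped like the carrier but green or pink is not meant.

How it is judged:
On the way, in this order (a step that is already met when the one before it is completed fails the run):
1. all four chips swept off the plate onto the bench, the scraper held in the gripper, the carrier not yet moved (height (world z) of chip0_mid between -0.02 and 0.024 m and height (world z) of chip1_mid between -0.02 and 0.024 m and height (world z) of chip2_mid between -0.02 and 0.024 m and height (world z) of chip3_mid between -0.02 and 0.024 m and contact force between the fingers and scraper above 1 N and distance of carrier from where it was at the start of the episode below 0.03 m), for 0.1 s.
2. scraper standing on the bench and let go (height (world z) of scraper between -0.02 and 0.012 m and angle between scraper's own z axis and vertical below 0.25 rad and contact force between the fingers and scraper below 0.1 N and linear speed of scraper below 0.03 m/s), for 0.2 s.
At the end, for the whole second after the job is handed in: Through the last second the gripper holds the carrier flat on the plate (4 mm), within 0.12 rad of the pressing direction and 10 mm of the pad's centre line, pressed on the pad with 5 to 10 N (8.3 to 16.7 mm in), at rest; chips on the bench off the plate; scraper standing on the bench, let go (all of step 2 and height (world z) of chip0_mid between -0.02 and 0.024 m and height (world z) of chip1_mid between -0.02 and 0.024 m and height (world z) of chip2_mid between -0.02 and 0.024 m and height (world z) of chip3_mid between -0.02 and 0.024 m and z of carrier in the frame of plate_top between -0.003 and 0.004 m and angle between carrier's own z axis and vertical below 0.08 rad and angle between the x axis of carrier and the x axis of fixture, either way round below 0.12 rad and y of carrier in the frame of fixture between -0.01 and 0.01 m and contact force between carrier and stop_pad between 5 and 10 N and value of joint stop_pad between 0.0083 and 0.0167 m and contact force between the fingers and carrier above 2 N and linear speed of carrier below 0.01 m/s); the arm keeps its last pose, push and grip.
It fails at once if the fingers touch a chip (contact force between the fingers and chip0 above 0.5 N or contact force between the fingers and chip1 above 0.5 N or contact force between the fingers and chip2 above 0.5 N or contact force between the fingers and chip3 above 0.5 N).
It fails at once if the pad is driven to its end (value of joint stop_pad above 0.0195 m).
It fails at once if a bystander (brush, jar, chuck) is moved more than 3 cm (distance of any of brush, jar, chuck from where it was at the start of the episode above 0.03 m).
It also fails if it takes over 72 s, if anything falls off the work surface, if the arm or the gripper's body presses on something with over 40 N, if the wrist force passes 120 N, or if a joint passes its speed limit or range.

## Working session

There is one attempt and no reset: what is moved stays moved. The work goes in short steps, Python scripts to look and compute and a tool call to move; the robot and the scene stay as the last step left them, time stands still between calls to the robot, and variables do not carry over. Pictures are saved under pics/ and viewed, at most 10 in all, crops included, and the job is handed in when it is done.

Besides the shell and the picture viewer there is one more tool, called after ">>>" by a JSON object that holds its "api" and its "payload". apply_moves: Moves the arm, as the interface text tells. Its arguments: {"type":"object","properties":{"commands":{"type":"string"},"squeeze":{"type":"number"}},"required":["commands"]}

```bash
ls; mkdir -p pics
cat > h.py <<'E'
import numpy as np, cv2
from workcell import *
def cal(n):
    c=get_calibration(n); f=210/np.tan(np.radians(c["fovy"])/2)
    R=cv2.Rodrigues(np.array(c["rvec"],float))[0]; t=np.array(c["tvec"],float)
    return f,c["cx"],c["cy"],c["k1"],R,t
def cloud(n,depth):
    f,cx,cy,k1,R,t=cal(n)
    v,u=np.mgrid[0:420,0:560].astype(float)
    xd=(u-cx)/f; yd=(v-cy)/f; x,y=xd.copy(),yd.copy()
    for _ in range(20):
        s=1+k1*(x*x+y*y); x=xd/s; y=yd/s
    P=np.stack([x*depth,y*depth,depth],-1)
    W=(P-t)@R
    W[depth==0]=np.nan
    return W
def proj(n,p):
    f,cx,cy,k1,R,t=cal(n); c=R@np.array(p)+t; x,y=c[:2]/c[2]; s=1+k1*(x*x+y*y)
    return np.array([cx+f*x*s,cy+f*y*s])
def shot(n,tag):
    im,d=snapshot(n); cv2.imwrite(f"pics/{tag}.png",im[...,::-1]); np.savez(f"{tag}.npz",im=im,d=d); return im,d
E
python3 - <<'E'
from h import *
for n in("side","top"):
    im,d=shot(n,n+"0"); print(n,get_calibration(n),(d>0).mean())
s=sense(); print(s); print(grip_depth() if callable(grip_depth) else grip_depth)
E
```

```text
pics
side {'fovy': 50.30447230942009, 'cx': 280.9435361238854, 'cy': 203.2164482995845, 'k1': -0.11416977264622802, 'rvec': array([ 0.94820386, -2.36806952,  1.13570894]), 'tvec': array([0.4382629 , 0.23747694, 0.80762215])} 0.9961181972789116
top {'fovy': 46.93314961514134, 'cx': 278.3794583809668, 'cy': 210.03824499494075, 'k1': -0.023230958149013603, 'rvec': array([ 2.15018873, -2.16774014,  0.15826597]), 'tvec': array([0.04674678, 0.55788997, 1.06269649])} 0.9962372448979592
{'time': 0.1, 'q': array([ 1.01142215,  0.43515445,  0.02499026,  1.57402009, -0.01159156,
        1.13397867, -0.07510509]), 'qvel': array([ 1.62545564e-04, -2.59494837e-03, -7.69033459e-05, -1.45959535e-03,
       -1.57662007e-03,  6.86128560e-04,  8.03444496e-05]), 'joint_efforts': array([ 3.65273037e-03, -6.71755385e+01,  1.02875534e+00, -3.16898704e+01,
        1.58861181e-02,  7.24607235e-03,  4.85337193e-05]), 'ee_pos': array([ 0.27540128, -0.56054718,  0.23059851]), 'eef_rot': array([[ 8.97517889e-01,  4.40977410e-01, -7.50026590e-04],
       [ 4.40978024e-01, -8.97517098e-01,  1.20068658e-03],
       [-1.43686031e-04, -1.40838293e-03, -9.99998998e-01]]), 'contact_force': array([-0.04759961, -1.37856918, -0.09701789]), 'wrist_torque': array([0.05740193, 0.01741489, 0.01278085]), 'finger_force': 0.0, 'opening': 0.08518783716423321}
0.0187
```

View pics/top0.png

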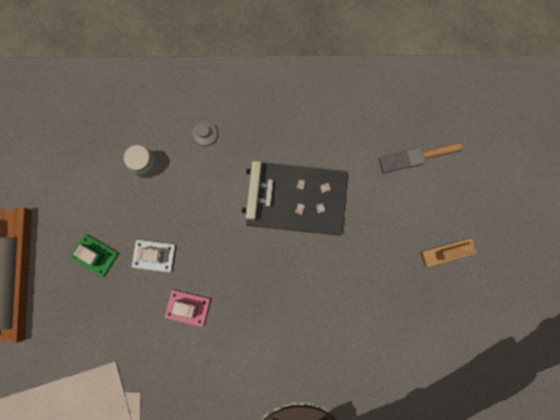

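View pics/side0.png

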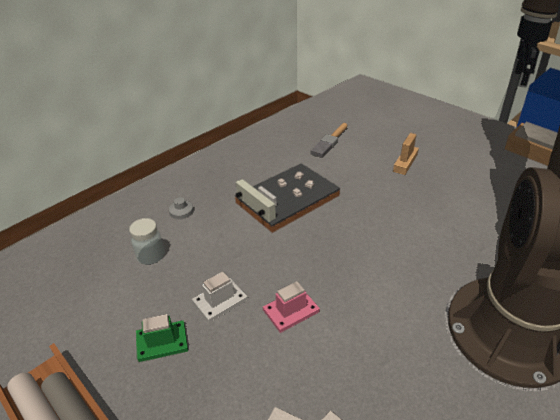

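The top view shows the fixture at (297,198), with its white fence on the left at (254,190), and four chips at (301,185), (325,188), (300,210) and (321,209). The brush is at (420,158), the jar at (138,160) and the chuck at (205,133).
Carrier candidates are green (93,255), pink (187,308) and bare aluminium (153,256). The aluminium one fits because green and pink are excluded. The scraper is the wooden block with a rib at (449,252). Next I'll confirm these in a crop and measure.

Run:
```python
from h import *
T=np.load("top0.npz"); S=np.load("side0.npz")
a=T["im"][225:285,120:220]; b=T["im"][222:282,400:500]
c=S["im"][260:340,170:270]; e=S["im"][125:205,355:455]
z=lambda m:cv2.resize(m,(400,int(m.shape[0]*4)),interpolation=cv2.INTER_CUBIC)
o=np.vstack([np.hstack([z(a),z(b)]),np.hstack([z(c),z(e)])]); cv2.imwrite("pics/crop1.png",o[...,::-1])
Wt=cloud("top",T["d"]); Ws=cloud("side",S["d"])
np.set_printoptions(precision=4,suppress=True)
def box(W,x0,x1,y0,y1,zb):
    m=(W[...,0]>x0)&(W[...,0]<x1)&(W[...,1]>y0)&(W[...,1]<y1)
    for lo,hi in zb:
        k=m&(W[...,2]>lo)&(W[...,2]<hi); p=W[k]
        if len(p)<8: print(lo,hi,len(p));continue
        r=cv2.minAreaRect((p[:,:2]*1000).astype(np.float32)); print((lo,hi),len(p),"med",np.median(p,0),"rect",r)
for nm,uv in dict(carrier=(153,256),scr=(449,252),fix=(310,198),jar=(138,160)).items(): print(nm,Wt[uv[1],uv[0]])
print("bench z",np.nanmedian(Wt[300:340,300:400,2]),np.nanmedian(Ws[250:280,350:400,2]))
c0=Wt[256,153]; 
for W in(Wt,Ws):
    print("carrier");box(W,c0[0]-.07,c0[0]+.07,c0[1]-.075,c0[1]+.075,[(.006,.02),(.048,.075),(.057,.07)])
    p=Wt[252,449];print("scraper");box(W,p[0]-.08,p[0]+.08,p[1]-.1,p[1]+.1,[(.012,.032),(.07,.095)])
    p=Wt[198,310];print("fixture");box(W,p[0]-.12,p[0]+.12,p[1]-.14,p[1]+.2,[(.018,.032),(.033,.048),(.049,.06),(.062,.085)])
```

```text
carrier [0.4553 0.3172 0.0649]
scr [ 0.4578 -0.3277  0.0791]
fix [ 0.5873 -0.0312  0.025 ]
jar [0.6644 0.3499 0.0877]
bench z -0.0006187726634058717 0.000425090086937691
carrier
(0.006, 0.02) 750 med [0.457  0.3236 0.0117] rect ((461.4405822753906, 330.4803161621094), (91.44902038574219, 68.54719543457031), 81.99444580078125)
(0.048, 0.075) 313 med [0.4597 0.329  0.0607] rect ((459.4937744140625, 331.5567321777344), (51.69502639770508, 30.002635955810547), 82.52830505371094)
(0.057, 0.07) 239 med [0.4598 0.3312 0.0615] rect ((459.4444580078125, 330.9786376953125), (44.29510498046875, 25.670927047729492), 82.51248931884766)
scraper
(0.012, 0.032) 456 med [ 0.4583 -0.3251  0.023 ] rect ((461.3140869140625, -349.25543212890625), (36.51780700683594, 120.80360412597656), 14.466572761535645)
(0.07, 0.095) 305 med [ 0.4615 -0.3466  0.0787] rect ((460.9995422363281, -347.9794921875), (20.224599838256836, 71.42292022705078), 14.794538497924805)
fixture
(0.018, 0.032) 5206 med [ 0.5846 -0.0122  0.0251] rect ((588.4609375, -1.1485748291015625), (219.85984802246094, 150.8866729736328), 83.447326
[... 1165 characters left out ...]
, -347.7442932128906), (21.531009674072266, 71.99304962158203), 11.497636795043945)
fixture
(0.018, 0.032) 2474 med [ 0.5676 -0.0099  0.0257] rect ((590.8013916015625, -0.00868988037109375), (223.24542236328125, 154.61737060546875), 83.22884368896484)
(0.033, 0.048) 326 med [0.5869 0.1    0.0391] rect ((581.1808471679688, 34.173667907714844), (194.8520050048828, 126.45063781738281), 75.13702392578125)
(0.049, 0.06) 251 med [0.5901 0.1054 0.0537] rect ((596.31005859375, 89.59884643554688), (62.611328125, 125.68904113769531), 83.12722778320312)
(0.062, 0.085) 368 med [0.5944 0.1022 0.0703] rect ((601.1640014648438, 99.20496368408203), (22.100996017456055, 132.0702667236328), 83.52912902832031)
```

View pics/crop1.png

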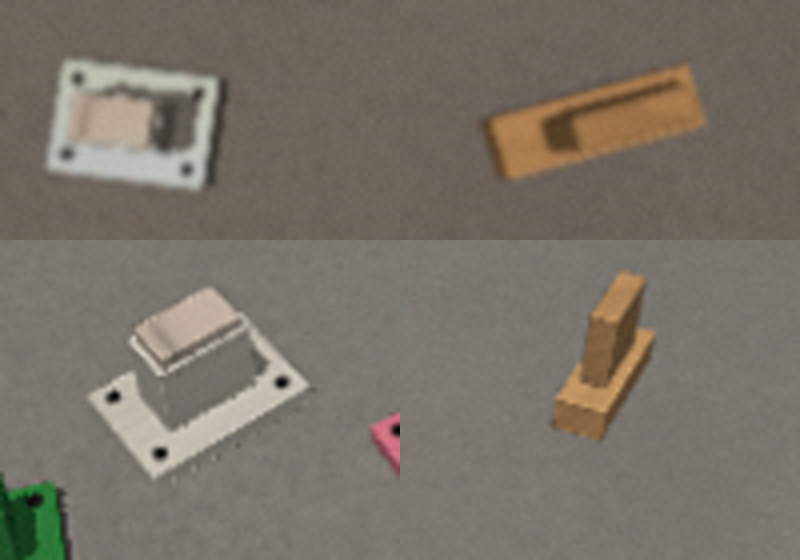

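The crop confirms both. The bare aluminium carrier has dark screw marks and a pale slab, and the wooden scraper has an upright rib. Next I turn the tool to the scraper and move above it, then place the chips in the fixture's frame.

>>> {"api": "apply_moves", "payload": {"commands": "0 0 0 0 0 -7.13 1;0 0 0 0 0 -7.13 1;0 0 0 0 0 -7.13 1;0 0 0 0 0 -7.13 1;0 0 0 0 0 -7.13 1;0 0 0 0 0 -7.13 1;0 0 0 0 0 -7.13 1;0 0 0 0 0 -7.13 1;0 0 0 0 0 -7.13 1;0 0 0 0 0 -7.13 1;0 0 0 0 0 -7.13 1;1.6 2.33 0 0 0 0 1;1.6 2.33 0 0 0 0 1;1.6 2.33 0 0 0 0 1;1.6 2.33 0 0 0 0 1;1.6 2.33 0 0 0 0 1;1.6 2.33 0 0 0 0 1;1.6 2.33 0 0 0 0 1", "squeeze": 50}}

```text
time: 1.6
ee_pos: [0.4057, -0.4102, 0.231]
eef_rot: [[-0.252, 0.968, -0.001], [0.968, 0.252, 0.0], [0.001, -0.0, -1.0]]
contact_force: [0.3, -0.4, -0.2]
opening: 0.0852
finger_force: 0.0
```

```bash
cat >> h.py <<'E'
np.set_printoptions(precision=4,suppress=True)
FO=np.array([.5887,-.0008]); FA=np.radians(83.5); FX=np.array([np.cos(FA),np.sin(FA)]); FY=np.array([-FX[1],FX[0]])
def fix(p): d=np.asarray(p)[...,:2]-FO; return np.stack([d@FX,d@FY],-1)
def go(x,y,z,ang):  # tool y at ang deg (world); shift in tool axes, cm; turn about tool z
    s=sense(); R=np.array(s["eef_rot"]); d=np.array([x,y,z])-s["ee_pos"]
    cur=np.degrees(np.arctan2(R[1,1],R[0,1])); t=-((ang-cur+180)%360-180)
    a=np.radians(ang); ty=np.array([np.cos(a),np.sin(a)]); tx=np.array([-ty[1],ty[0]])
    print("t",s["time"],"tcp",s["ee_pos"],"ang",cur,"tilt",R[:,2],"q1,7",s["q"][[0,6]],"\nfirst turn rz",t,"then shift cm",d[:2]@tx*100,d[:2]@ty*100,-d[2]*100,"| shift now",d@R*100,"op",s["opening"],"ff",s["finger_force"],"F",s["contact_force"])
E
python3 - <<'E'
from h import *
T=np.load("top0.npz"); W=cloud("top",T["d"]); 
f=fix(W); k=((abs(f[...,0]+20)<75)&(abs(f[...,1])<70)&(W[...,2]>.031)&(W[...,2]<.05)).astype(np.uint8)
n,l,st,c=cv2.connectedComponentsWithStats(k)
for i in range(1,n):
    if st[i,4]>6: print(st[i,4],f[l==i].min(0),f[l==i].max(0),W[l==i].max(0))
k=(f[...,0]>48)&(f[...,0]<75)&(W[...,2]>.048)&(W[...,2]<.058)&(abs(f[...,1])<40); print("pad",f[k].min(0),f[k].max(0),np.median(W[k][:,2]))
go(.461,-.348,.12,14.6)
E
```

```text
105 [ 0.2198 -0.1454] [ 0.2473 -0.118 ] [0.76   0.2299 0.0398]
69 [ 0.3317 -0.06  ] [ 0.3732 -0.0099] [0.6865 0.3687 0.0496]
11 [ 0.1126 -0.0502] [ 0.1218 -0.0446] [0.6516 0.1152 0.0498]
44 [ 0.0681 -0.0254] [ 0.0901 -0.0129] [0.6242 0.0859 0.0499]
55 [-0.0151 -0.04  ] [ 0.0027 -0.0195] [ 0.6281 -0.001   0.0432]
59 [-0.0716 -0.0376] [-0.0501 -0.0171] [ 0.6185 -0.0539  0.0409]
41 [0.0665 0.0138] [0.09   0.0262] [0.5834 0.0905 0.0495]
60 [-0.0178  0.0148] [0.0011 0.0381] [0.5726 0.0043 0.0441]
48 [-0.0638  0.0105] [-0.0452  0.0296] [ 0.5719 -0.0439  0.0424]
7 [0.0612 0.03  ] [0.0681 0.0305] [0.5662 0.0704 0.0496]
1533 [0.5808 0.0912] [0.6317 0.3882] [0.5677 0.6478 0.05  ]
7 [0.1122 0.0396] [0.1187 0.0472] [0.562  0.1219 0.0493]
12 [0.0897 0.0576] [0.1076 0.0655] [0.5416 0.1135 0.0486]
57 [0.4238 0.1579] [0.463 0.202] [0.4842 0.4771 0.0498]
25 [0.2897 0.1514] [0.2921 0.1801] [0.4712 0.3087 0.0498]
28 [-0.3323  0.0902] [-0.3241  0.1082] [ 0.4623 -0.3123  0.0498]
7 [0.226  0.2582] [0.2382 0.2595] [0.3591 0.2651 0.0488]
25 [0.1962 0.2617] [0.2106 0.293 ] [0.3526 0.2381 0.0498]Traceback (most recent call last):
  File "<stdin>", line 7, in <module>
    return umr_minimum(a, axis, None, out, keepdims, initial, where)
ValueError: zero-size array to reduction operation minimum which has no identity
```

Run:
```python
from h import *
go(.461,-.348,.12,14.6)
go(.461,-.348,.038,14.6)
```

```text
t 1.6 tcp [ 0.4057 -0.4102  0.231 ] ang 14.588856119669602 tilt [-0.0006  0.0004 -1.    ] q1,7 [0.9478 0.8211] 
first turn rz -0.01114388033039404 then shift cm 4.623856272234992 6.916872924873994 11.101555784426948 | shift now [ 4.6193  6.9208 11.101 ] op 0.08518477651201847 ff 0.0 F [ 0.2549 -0.4304 -0.1775]
t 1.6 tcp [ 0.4057 -0.4102  0.231 ] ang 14.588856119669602 tilt [-0.0006  0.0004 -1.    ] q1,7 [0.9478 0.8211] 
first turn rz -0.01114388033039404 then shift cm 4.623856272234992 6.916872924873994 19.301555784426945 | shift now [ 4.6149  6.9244 19.301 ] op 0.08518477651201847 ff 0.0 F [ 0.2549 -0.4304 -0.1775]
```

>>> {"api": "apply_moves", "payload": {"commands": "1.54 2.31 0 0 0 0 1;1.54 2.31 0 0 0 0 1;1.54 2.31 0 0 0 0 1;0 0 2.5 0 0 0 1;0 0 2.5 0 0 0 1;0 0 2.5 0 0 0 1;0 0 2 0 0 0 1;0 0 0 0 0 0 1"}}

```text
time: 2.27
ee_pos: [0.4581, -0.3478, 0.1321]
eef_rot: [[-0.252, 0.968, -0.006], [0.968, 0.252, 0.004], [0.005, -0.005, -1.0]]
contact_force: [-0.8, 0.2, 0.4]
opening: 0.0854
finger_force: 0.0
```

Run:
```python
from h import *
go(.461,-.348,.038,14.6)
```

```text
t 2.2667 tcp [ 0.4581 -0.3478  0.1321] ang 14.610487868122641 tilt [-0.0061  0.004  -1.    ] q1,7 [0.8048 0.6252] 
first turn rz 0.010487868122652344 then shift cm -0.08984196275471755 0.2748730094445664 9.410273916582709 | shift now [-0.1407  0.3206  9.4082] op 0.08542145200094745 ff 0.0 F [-0.7562  0.2187  0.3723]
```

>>> {"api": "apply_moves", "payload": {"commands": "-0.1 0.3 1 0 0 0 1;0 0 1.5 0 0 0 1;0 0 1.5 0 0 0 1;0 0 1.5 0 0 0 1;0 0 1.5 0 0 0 1;0 0 1.2 0 0 0 1;0 0 0.8 0 0 0 1;0 0 0.4 0 0 0 1;0 0 0 0 0 0 1;0 0 0 0 0 0 -1;0 0 0 0 0 0 -1;0 0 0 0 0 0 -1;0 0 0 0 0 0 -1;0 0 0 0 0 0 -1;0 0 0 0 0 0 -1;0 0 0 0 0 0 -1;0 0 0 0 0 0 -1;0 0 0 0 0 0 -1;0 0 0 0 0 0 -1"}}

```text
time: 3.85
ee_pos: [0.4638, -0.3494, 0.0422]
eef_rot: [[-0.252, 0.968, -0.0], [0.968, 0.252, 0.0], [0.0, -0.0, -1.0]]
contact_force: [-0.6, 0.2, -2.1]
opening: 0.0196
finger_force: 53.5
```

Run:
```python
from h import *
go(.461,-.348,.038,14.6)
```

```text
t 3.85 tcp [ 0.4638 -0.3494  0.0422] ang 14.599337495213026 tilt [-0.0001  0.0001 -1.    ] q1,7 [0.771  0.5695] 
first turn rz -0.0006625047869874834 then shift cm 0.20672210269842445 -0.23492095633720136 0.4200144237002317 | shift now [ 0.2066 -0.2349  0.4201] op 0.01955840128302928 ff 53.458319306373596 F [-0.6285  0.1768 -2.0524]
```

>>> {"api": "apply_moves", "payload": {"commands": "0 0 -1 0 0 0 -1;0 0 -2 0 0 0 -1;0 0 -3 0 0 0 -1;0 0 -2.3 0 0 0 -1;0 0 0 0 0 7.03 -1;0 0 0 0 0 7.03 -1;0 0 0 0 0 7.03 -1;2 0.14 0 0 0 0 -1;2.8 0.14 0 0 0 0 -1;2.8 0.14 0 0 0 0 -1;2.8 0.14 0 0 0 0 -1;2.8 0.14 0 0 0 0 -1;2.8 0.14 0 0 0 0 -1;2.8 0.14 0 0 0 0 -1;2.8 0.14 0 0 0 0 -1;2.8 0.14 0 0 0 0 -1;2.8 0.14 0 0 0 0 -1;2.8 0.14 0 0 0 0 -1;2 0.14 0 0 0 0 -1;0 0 0 0 0 0 -1"}}

```text
time: 5.52
ee_pos: [0.5177, -0.0277, 0.1264]
eef_rot: [[0.107, 0.994, 0.002], [0.994, -0.107, 0.003], [0.003, 0.002, -1.0]]
contact_force: [-0.0, 0.3, -2.2]
opening: 0.0194
finger_force: 53.5
```

Run:
```python
from h import *
go(.5171,-.0279,.072,-6.5)
shot("side","side1")
```

```text
t 5.5167 tcp [ 0.5177 -0.0277  0.1264] ang -6.116754921328536 tilt [ 0.0019  0.0027 -1.    ] q1,7 [ 0.2036 -0.3234] 
first turn rz 0.3832450786714503 then shift cm -0.02639442345906527 -0.053295953306186764 5.441404612316959 | shift now [-0.0419 -0.0621  5.4412] op 0.019441702560426394 ff 53.49626004695892 F [-0.0479  0.2602 -2.2443]
```

View pics/side1.png

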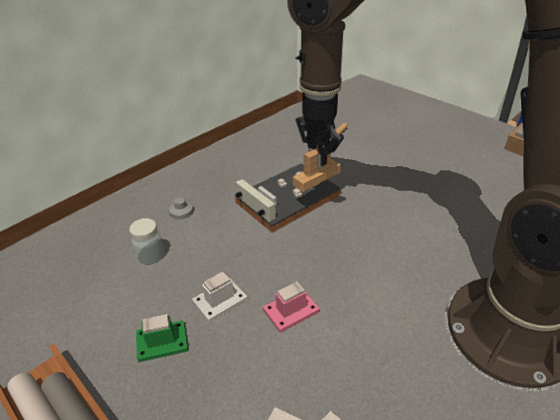

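The scraper at (318,172) is held level above the plate's near edge, with the chips ahead of it. Lowering it now.

>>> {"api": "apply_moves", "payload": {"commands": "0 0 1.5 0 0 0.4 -1;0 0 1.5 0 0 0 -1;0 0 1.3 0 0 0 -1;0 0 0.7 0 0 0 -1;0 0 0.3 0 0 0 -1;0 0 0.2 0 0 0 -1;0 0 0 0 0 0 -1;0 0 0.1 0 0 0 -1;0 0 0 0 0 0 -1"}}

```text
time: 6.32
ee_pos: [0.5171, -0.0335, 0.0698]
eef_rot: [[0.12, 0.993, 0.001], [0.993, -0.12, -0.0], [0.0, 0.001, -1.0]]
contact_force: [-0.5, -1.0, -0.7]
opening: 0.0194
finger_force: 53.4
```

Run:
```python
from h import *
go(.5171,-.0279,.069,-6.5)
im,d=shot("top","top2"); W=cloud("top",d); f=fix(W)
k=(abs(f[...,0]+20)<.1)&(abs(f[...,0])<.1)
m=(W[...,2]>.04)&(W[...,2]<.062)&(f[...,0]>-.12)&(f[...,0]<.045)&(f[...,1]>.03)&(f[...,1]<.11); print(m.sum(),f[m].min(0),f[m].max(0),np.median(W[m][:,2]))
```

```text
t 6.3167 tcp [ 0.5171 -0.0335  0.0698] ang -6.8997892900987265 tilt [ 0.0009 -0.0001 -1.    ] q1,7 [ 0.185  -0.3662] 
first turn rz -0.3997892900987381 then shift cm 0.5610673399987448 -0.06376549300250563 0.0802121460453914 | shift now [ 0.5606 -0.0678  0.0802] op 0.019402450902037623 ff 53.41108024120331 F [-0.5342 -0.9869 -0.7455]
229 [-0.0255  0.0504] [0.0203 0.0867] 0.05099289407865753
```

>>> {"api": "apply_moves", "payload": {"commands": "0 0.4 -0.05 0 0 0 -1;0 0.8 0 0 0 0 -1;0 1 0 0 0 0 -1;0 1 0 0 0 0 -1;0 1 0 0 0 0 -1;0 1 0 0 0 0 -1;0 1 0 0 0 0 -1;0 1 0 0 0 0 -1;0 1 0 0 0 0 -1;0 1 0 0 0 0 -1;0 1 0 0 0 0 -1;0 1 0 0 0 0 -1;0 1 0 0 0 0 -1;0 1 0 0 0 0 -1;0 1 0 0 0 0 -1;0 1 0 0 0 0 -1;0 0.6 0 0 0 0 -1;0 0 0 0 0 0 -1;0 0 0 0 0 0 -1"}}

```text
time: 7.95
ee_pos: [0.6736, -0.0524, 0.0694]
eef_rot: [[0.12, 0.993, -0.001], [0.993, -0.12, 0.0], [0.0, -0.001, -1.0]]
contact_force: [-1.1, 0.1, -1.6]
opening: 0.0193
finger_force: 53.4
```

Run:
```python
from h import *
go(.5171,-.0279,.069,-6.5); print(fix(sense()["ee_pos"]))
a,d=shot("top","top3"); b,_=shot("side","side3")
o=np.hstack([cv2.resize(a[100:260,200:400],(400,320)),cv2.resize(b[100:260,200:400],(400,320))]); cv2.imwrite("pics/crop3.png",o[...,::-1])
```

```text
t 7.95 tcp [ 0.6736 -0.0524  0.0694] ang -6.902713105765068 tilt [-0.0005  0.0001 -1.    ] q1,7 [ 0.1686 -0.2985] 
first turn rz -0.40271310576505925 then shift cm 0.6653538467430131 -15.829501374359864 0.0384618317992344 | shift now [  0.5541 -15.8338   0.0466] op 0.01933928094972971 ff 53.440627455711365 F [-1.0587  0.0999 -1.6074]
[-0.0417 -0.0902]
```

View pics/crop3.png

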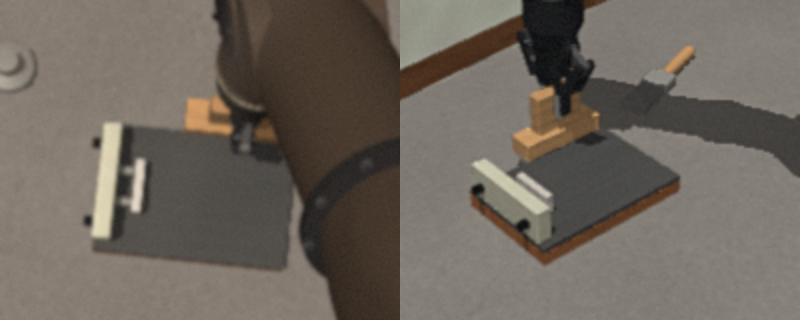

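The plate is clear in both views; the scraper overhangs the far edge and hides the chips. I'll lift, move back towards the right and look.

>>> {"api": "apply_moves", "payload": {"commands": "0 0 -1 0 0 0 -1;0 0 -2 0 0 0 -1;0 0 -2 0 0 0 -1;0 0 -1 0 0 0 -1;-1.5 -0.9 0 0 0 0 -1;-2.5 -1.45 0 0 0 0 -1;-2.5 -1.45 0 0 0 0 -1;-2.5 -1.45 0 0 0 0 -1;-2.5 -1.45 0 0 0 0 -1;-2.5 -1.45 0 0 0 0 -1;-2.5 -1.45 0 0 0 0 -1;-2.5 -1.45 0 0 0 0 -1;-2.5 -1.45 0 0 0 0 -1;-2.5 -1.45 0 0 0 0 -1;-2.5 -1.45 0 0 0 0 -1;-2.5 -1.45 0 0 0 0 -1;-1.3 -0.7 0 0 0 0 -1;0 0 0 0 0 0 -1"}}

```text
time: 9.55
ee_pos: [0.4595, -0.3364, 0.1301]
eef_rot: [[0.126, 0.992, -0.002], [0.992, -0.126, -0.002], [-0.003, -0.001, -1.0]]
contact_force: [0.7, -0.8, -1.4]
opening: 0.0193
finger_force: 53.5
```

Run:
```python
from h import *
go(.46,-.33,.044,-6.9)
a,d=shot("top","top4"); b,_=shot("side","side4")
W=cloud("top",d);f=fix(W)
k=((f[...,0]>-.16)&(f[...,0]<.12)&(f[...,1]<-.077)&(f[...,1]>-.19)&(W[...,2]>.005)&(W[...,2]<.1)).astype(np.uint8)
n,l,st,c=cv2.connectedComponentsWithStats(k)
for i in range(1,n):
    if st[i,4]>6: print(st[i],f[l==i].min(0),f[l==i].max(0),W[l==i].max(0))
k=(abs(f[...,0])<.1)&(abs(f[...,1])<.07)&(f[...,0]<.04); print("plate max z",np.nanmax(W[k][:,2]))
o=np.hstack([cv2.resize(a[100:260,200:400],(400,320)),cv2.resize(b[100:260,200:400],(400,320))]); cv2.imwrite("pics/crop4.png",o[...,::-1])
```

```text
t 9.55 tcp [ 0.4595 -0.3364  0.1301] ang -7.251098272350154 tilt [-0.0016 -0.0023 -1.    ] q1,7 [0.7342 0.2598] 
first turn rz -0.351098272350157 then shift cm 0.6449911846247468 -0.02908930638746474 8.612657361478286 | shift now [ 0.6665 -0.0216  8.611 ] op 0.019310999759477115 ff 53.503509163856506 F [ 0.7429 -0.7895 -1.4356]
[322 151  12  15 112] [-0.0764 -0.1225] [-0.0521 -0.0867] [ 0.7035 -0.0628  0.02  ]
[298 152  10  15 102] [-0.0167 -0.1118] [ 0.0063 -0.0771] [ 0.6996 -0.0059  0.0249]
plate max z 0.03196967318388558
```

View pics/crop4.png

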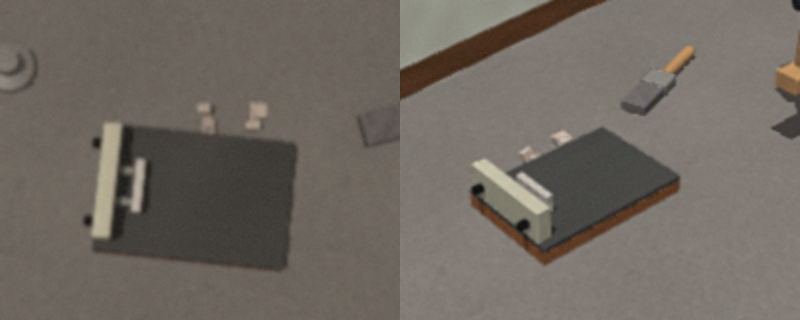

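All four chips are off the far edge in two pairs, at crop pixels (205,108)/(208,125) and (258,110)/(254,125). One sits close against the plate, so I'll check its height.

Run:
```python
from h import *
for n in("top","side"):
    T=np.load(n+"4.npz"); W=cloud(n,T["d"]); f=fix(W)
    for x0,x1 in((-.022,.012),(-.082,-.045)):
        k=(f[...,0]>x0)&(f[...,0]<x1)&(f[...,1]<-.06)&(f[...,1]>-.13)
        y=f[k][:,1]; z=W[k][:,2]; br=T["im"][k].max(1)
        print(n,x0,[(round(b,3),int(((y>b)&(y<b+.005)).sum()),np.round(np.percentile(z[(y>b)&(y<b+.005)],[5,50,95])*1000,1).tolist(),int(np.percentile(br[(y>b)&(y<b+.005)],90))) for b in np.arange(-.125,-.061,.005) if ((y>b)&(y<b+.005)).sum()>2])
```

```text
top -0.022 [(np.float64(-0.125), 27, [-4.1, -1.0, 2.6], 112), (np.float64(-0.12), 25, [-3.6, -1.2, 2.7], 131), (np.float64(-0.115), 21, [-4.1, 0.5, 15.9], 153), (np.float64(-0.11), 26, [-4.0, -0.0, 19.8], 164), (np.float64(-0.105), 32, [-2.8, 14.5, 23.8], 160), (np.float64(-0.1), 34, [-2.9, 7.2, 16.6], 139), (np.float64(-0.095), 26, [-2.2, 0.8, 14.4], 153), (np.float64(-0.09), 29, [-2.6, 1.4, 16.3], 151), (np.float64(-0.085), 29, [-1.5, 10.2, 17.4], 134), (np.float64(-0.08), 9, [12.3, 15.4, 20.7], 122), (np.float64(-0.075), 28, [20.7, 24.6, 28.7], 83), (np.float64(-0.07), 29, [21.3, 25.1, 30.0], 72), (np.float64(-0.065), 32, [21.2, 25.6, 29.6], 71)]
top -0.082 [(np.float64(-0.125), 20, [-3.9, 0.1, 3.7], 136), (np.float64(-0.12), 33, [-3.3, 7.8, 15.0], 168), (np.float64(-0.115), 31, [-2.5, 7.9, 13.6], 174), (np.float64(-0.11), 33, [-3.1, 8.7, 13.4], 169), (np.float64(-0.105), 27, [-3.0, 1.4, 12.0], 143), (np.float64(-0.1), 31, [-2.2, 1.5, 18.1], 159), (np.float64(-0.095), 33, [-3.8, 4.6, 19.4], 169), (np.float64(-0.09), 44, [-3.0, 0.9, 16.8], 128), (np.float64(-0.085), 28, [-4.1, -1.1
[... 619 characters left out ...]
loat64(-0.07), 16, [24.1, 26.2, 27.5], 73), (np.float64(-0.065), 13, [23.5, 25.3, 27.2], 75)]
side -0.082 [(np.float64(-0.125), 10, [-0.6, 8.1, 12.2], 166), (np.float64(-0.12), 14, [-0.5, 9.8, 12.7], 202), (np.float64(-0.115), 10, [-0.5, 10.2, 12.4], 195), (np.float64(-0.11), 14, [-0.3, 10.4, 14.7], 199), (np.float64(-0.105), 4, [10.9, 15.1, 17.0], 192), (np.float64(-0.1), 7, [10.1, 17.9, 19.3], 203), (np.float64(-0.095), 6, [13.2, 16.8, 18.7], 196), (np.float64(-0.09), 7, [15.0, 18.3, 21.4], 203), (np.float64(-0.08), 7, [23.5, 25.1, 26.2], 94), (np.float64(-0.075), 13, [24.2, 25.7, 27.4], 80), (np.float64(-0.07), 14, [24.3, 25.9, 27.5], 74), (np.float64(-0.065), 13, [24.3, 26.2, 28.6], 73)]
```

All chip tops stand below 22 mm, so they are on the bench. I'll set the scraper down at the right.

>>> {"api": "apply_moves", "payload": {"commands": "0 0 1.5 0 0 0 -1;0 0 2 0 0 0 -1;0 0 2 0 0 0 -1;0 0 1.5 0 0 0 -1;0 0 0.9 0 0 0 -1;0 0 0.5 0 0 0 -1;0 0 0.2 0 0 0 -1;0 0 0 0 0 0 -1;0 0 0.1 0 0 0 -1;0 0 0 0 0 0 -1"}}

```text
time: 10.48
ee_pos: [0.4635, -0.3324, 0.0435]
eef_rot: [[0.12, 0.993, 0.001], [0.993, -0.12, -0.001], [-0.001, 0.001, -1.0]]
contact_force: [-0.4, -0.3, -2.1]
opening: 0.0195
finger_force: 53.5
```

>>> {"api": "apply_moves", "payload": {"commands": "0 0 0.1 0 0 0 -1;0 0 0.05 0 0 0 -1;0 0 0 0 0 0 -1;0 0 0 0 0 0 -1"}}

```text
time: 10.82
ee_pos: [0.4633, -0.3324, 0.0418]
eef_rot: [[0.12, 0.993, 0.001], [0.993, -0.12, -0.001], [-0.0, 0.001, -1.0]]
contact_force: [-0.3, -0.4, 4.0]
opening: 0.0196
finger_force: 54.3
```

>>> {"api": "apply_moves", "payload": {"commands": "0 0 0 0 0 0 1;0 0 0 0 0 0 1;0 0 0 0 0 0 1;0 0 0 0 0 0 1;0 0 0 0 0 0 1;0 0 0 0 0 0 1;0 0 -0.5 0 0 0 1;0 0 -1 0 0 0 1;0 0 -2 0 0 0 1;0 0 -3 0 0 0 1;0 0 -3.5 0 0 0 1;0 0 -3.5 0 0 0 1;0 0 0 0 0 0 1"}}

```text
time: 11.9
ee_pos: [0.4665, -0.3338, 0.1842]
eef_rot: [[0.12, 0.993, 0.01], [0.993, -0.12, -0.006], [-0.005, 0.01, -1.0]]
contact_force: [1.5, -0.4, 0.4]
opening: 0.0853
finger_force: 0.0
```

Run:
```python
from h import *
go(.4598,.331,.15,-7.6)
a,d=shot("top","top5"); W=cloud("top",d)
k=(abs(W[...,0]-.46)<.06)&(abs(W[...,1]+.33)<.09)&(W[...,2]>.06)&(W[...,2]<.095)
if k.sum(): print(k.sum(),np.median(W[k],0),cv2.minAreaRect((W[k][:,:2]*1000).astype(np.float32)))
```

```text
t 11.9 tcp [ 0.4665 -0.3338  0.1842] ang -6.886119337281437 tilt [ 0.0096 -0.0059 -0.9999] q1,7 [0.7402 0.2785] 
first turn rz 0.7138806627185659 then shift cm 65.80585475231264 -9.4518898712921 3.422459649232917 | shift now [65.9335 -8.6658  3.0233] op 0.08526703194086033 ff 0.0 F [ 1.4893 -0.3848  0.3861]
331 [ 0.4641 -0.3274  0.0787] ((464.2996826171875, -329.3122863769531), (70.75773620605469, 20.362037658691406), 82.82337951660156)
```

>>> {"api": "apply_moves", "payload": {"commands": "1.5 -0.47 0 0 0 0.7 1;2.5 -0.47 0 0 0 0 1;3.6 -0.47 0 0 0 0 1;3.6 -0.47 0 0 0 0 1;3.6 -0.47 0 0 0 0 1;3.6 -0.47 0 0 0 0 1;3.6 -0.47 0 0 0 0 1;3.6 -0.47 0 0 0 0 1;3.6 -0.47 0 0 0 0 1;3.6 -0.47 0 0 0 0 1;3.6 -0.47 0 0 0 0 1;3.6 -0.47 0 0 0 0 1;3.6 -0.47 0 0 0 0 1;3.6 -0.47 0 0 0 0 1;3.6 -0.47 0 0 0 0 1;3.6 -0.47 0 0 0 0 1;3.6 -0.47 0 0 0 0 1;3.6 -0.47 0 0 0 0 1;3 -0.47 0 0 0 0 1;1.2 -0.47 0 0 0 0 1"}}

```text
time: 13.62
ee_pos: [0.4553, 0.3373, 0.1763]
eef_rot: [[0.128, 0.992, -0.001], [0.992, -0.128, 0.003], [0.002, -0.001, -1.0]]
contact_force: [0.2, 0.6, 1.1]
opening: 0.0855
finger_force: 0.0
```

>>> {"api": "apply_moves", "payload": {"commands": "0 0 0 0 0 0 1;0 0 0 0 0 0 1"}}

```text
time: 13.78
ee_pos: [0.4559, 0.3323, 0.1758]
eef_rot: [[0.131, 0.991, -0.001], [0.991, -0.131, -0.001], [-0.001, -0.001, -1.0]]
contact_force: [0.8, -0.0, -1.2]
opening: 0.0855
finger_force: 0.0
```

Run:
```python
from h import *
go(.4598,.331,.10,-7.6)
```

```text
t 13.7833 tcp [0.4559 0.3323 0.1758] ang -7.502295385130825 tilt [-0.0008 -0.001  -1.    ] q1,7 [-0.3523 -1.0916] 
first turn rz 0.0977046148691727 then shift cm -0.07537052575298177 0.40293438740312393 7.584978043584501 | shift now [-0.0674  0.4081  7.5848] op 0.08551616609425321 ff 0.0 F [ 0.7632 -0.0071 -1.2035]
```

>>> {"api": "apply_moves", "payload": {"commands": "-0.07 0.4 1.5 0 0 0 1;0 0 2.5 0 0 0 1;0 0 2.5 0 0 0 1;0 0 2.5 0 0 0 1;0 0 2 0 0 0 1;0 0 1.5 0 0 0 1;0 0 1.2 0 0 0 1;0 0 0.8 0 0 0 1;0 0 0.4 0 0 0 1;0 0 0 0 0 0 1;0 0 0 0 0 0 1"}}

```text
time: 14.7
ee_pos: [0.4608, 0.3313, 0.0279]
eef_rot: [[0.132, 0.991, 0.001], [0.991, -0.132, 0.0], [0.0, 0.001, -1.0]]
contact_force: [-0.2, -0.2, -0.9]
opening: 0.0856
finger_force: 0.0
```

Run:
```python
from h import *
go(.4598,.331,.025,-7.6)
```

```text
t 14.7 tcp [0.4608 0.3313 0.0279] ang -7.610327821928073 tilt [ 0.0006  0.0003 -1.    ] q1,7 [-0.4153 -1.2016] 
first turn rz -0.010327821928086678 then shift cm -0.038605816531626945 -0.09685436083247091 0.28631022178627585 | shift now [-0.0387 -0.097   0.2862] op 0.08561707661592419 ff 0.0 F [-0.1827 -0.2364 -0.9491]
```

>>> {"api": "apply_moves", "payload": {"commands": "0 0 0 0 0 0 -1;0 0 0 0 0 0 -1;0 0 0 0 0 0 -1;0 0 0 0 0 0 -1;0 0 0 0 0 0 -1;0 0 0 0 0 0 -1;0 0 0 0 0 0 -1;0 0 0 0 0 0 -1;0 0 0 0 0 0 -1;0 0 0 0 0 0 -1;0 0 -1 0 0 0 -1;0 0 -2 0 0 0 -1;0 0 -3 0 0 0 -1;0 0 -3 0 0 -1.1 -1;0 0 -1 0 0 0 -1;0 0 0 0 0 0 -1", "squeeze": 70}}

```text
time: 16.03
ee_pos: [0.4617, 0.3323, 0.1301]
eef_rot: [[0.114, 0.994, 0.004], [0.994, -0.114, 0.003], [0.003, 0.004, -1.0]]
contact_force: [0.3, 1.0, -4.0]
opening: 0.0288
finger_force: 69.9
```

Run:
```python
from h import *
go(.5893,.0042,.125,-6.5)
```

```text
t 16.0333 tcp [0.4617 0.3323 0.1301] ang -6.526402992486628 tilt [ 0.0039  0.0029 -1.    ] q1,7 [-0.3593 -1.1057] 
first turn rz -0.02640299248662359 then shift cm -31.158887661061 16.395435802979872 0.5090347169376591 | shift now [-31.1531  16.4079   0.4635] op 0.028796657935145038 ff 69.93379712104797 F [ 0.3178  0.963  -3.9752]
```

>>> {"api": "apply_moves", "payload": {"commands": "-1.5 0.8 0 0 0 0 -1;-2.5 1.3 0 0 0 0 -1;-2.5 1.3 0 0 0 0 -1;-2.5 1.3 0 0 0 0 -1;-2.5 1.3 0 0 0 0 -1;-2.5 1.3 0 0 0 0 -1;-2.5 1.3 0 0 0 0 -1;-2.5 1.3 0 0 0 0 -1;-2.5 1.3 0 0 0 0 -1;-2.5 1.3 0 0 0 0 -1;-2.5 1.3 0 0 0 0 -1;-2.5 1.3 0 0 0 0 -1;-1.4 0.9 0 0 0 0 -1;-0.7 0.4 0 0 0 0 -1;0 0 0 0 0 0 -1;0 0 0 0 0 0 -1"}}

```text
time: 17.37
ee_pos: [0.5872, 0.0046, 0.1262]
eef_rot: [[0.113, 0.994, -0.002], [0.994, -0.113, 0.001], [0.001, -0.002, -1.0]]
contact_force: [-0.3, 1.4, -4.0]
opening: 0.0293
finger_force: 69.8
```

Run:
```python
from h import *
go(.5893,.0042,.056,-6.5); print(fix(sense()["ee_pos"]))
a,d=shot("top","top6"); b,e=shot("side","side6")
# carrier foot / slab in both clouds
for n,D in(("top",d),("side",e)):
    W=cloud(n,D); f=fix(W); r=(abs(f[...,0])<.08)&(abs(f[...,1])<.05)
    for lo,hi in((.098,.125),(.086,.096),(.094,.118),(.15,.175)):
        k=r&(W[...,2]>lo)&(W[...,2]<hi)
        if k.sum()>8: print(n,lo,hi,k.sum(),f[k].min(0),f[k].max(0),np.median(W[k][:,2]),cv2.minAreaRect((f[k]*1000).astype(np.float32)))
o=np.hstack([cv2.resize(a[100:260,200:400],(400,320)),cv2.resize(b[100:260,200:400],(400,320))]); cv2.imwrite("pics/crop6.png",o[...,::-1])
```

```text
t 17.3667 tcp [0.5872 0.0046 0.1262] ang -6.487810913817194 tilt [-0.002   0.0007 -1.    ] q1,7 [ 0.221  -0.4643] 
first turn rz 0.01218908618281489 then shift cm -0.016105611581691322 0.21250272397937559 7.018919382727182 | shift now [-0.0197  0.2272  7.0184] op 0.029276172194057384 ff 69.82808232307434 F [-0.3317  1.4274 -4.0129]
[0.0052 0.0021]
top 0.098 0.125 268 [ 0.0119 -0.0256] [0.0496 0.0359] 0.10942958149749471 ((30.99894142150879, 4.944421768188477), (37.376773834228516, 61.67623519897461), 0.9854641556739807)
top 0.094 0.118 270 [ 0.0119 -0.0256] [0.0496 0.0359] 0.1094240105885766 ((30.99894142150879, 4.944421768188477), (37.376773834228516, 61.67623519897461), 0.9854641556739807)
side 0.098 0.125 573 [-0.0411 -0.0331] [0.0526 0.0357] 0.11036426029196382 ((5.6994781494140625, 1.3853111267089844), (68.2613296508789, 93.87506103515625), 89.51702880859375)
side 0.094 0.118 524 [-0.0411 -0.0331] [0.0526 0.0357] 0.11006269226180612 ((5.6994781494140625, 1.3853111267089844), (68.2613296508789, 93.87506103515625), 89.51702880859375)
side 0.15 0.175 249 [-0.0169 -0.0385] [0.0323 0.046 ] 0.16049797860084336 ((13.212392807006836, 5.9612579345703125), (76.73470306396484, 46.26073455810547), 66.3445816040039)
```

View pics/crop6.png

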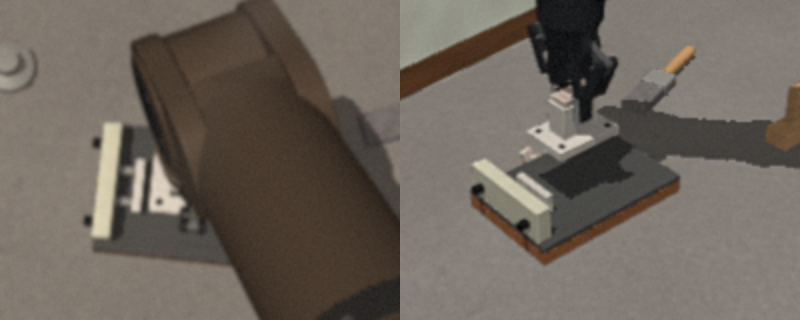

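Carrier held level at crop pixel (570,130) and lined up with the pad; about 1.5–2 mm off centre. Correcting and lowering.

>>> {"api": "apply_moves", "payload": {"commands": "0 0.17 1 0 0 0 -1;0 0 1.5 0 0 0 -1;0 0 1.5 0 0 0 -1;0 0 1.2 0 0 0 -1;0 0 0.8 0 0 0 -1;0 0 0.5 0 0 0 -1;0 0 0.3 0 0 0 -1;0 0 0.2 0 0 0 -1;0 0 0 0 0 0 -1;0 0 0 0 0 0 -1"}}

```text
time: 18.3
ee_pos: [0.5903, 0.0035, 0.0578]
eef_rot: [[0.113, 0.994, 0.001], [0.994, -0.113, -0.0], [0.0, 0.001, -1.0]]
contact_force: [0.2, 0.6, -4.1]
opening: 0.0289
finger_force: 69.8
```

>>> {"api": "apply_moves", "payload": {"commands": "0 -0.12 0.15 0 0 0 -1;0 0 0.1 0 0 0 -1;0 0 0.05 0 0 0 -1;0 0 0 0 0 0 -1;0 0 0 0 0 0 -1"}}

```text
time: 18.72
ee_pos: [0.5887, 0.0036, 0.0544]
eef_rot: [[0.113, 0.994, 0.0], [0.994, -0.113, -0.0], [-0.0, 0.0, -1.0]]
contact_force: [0.6, 0.3, -3.5]
opening: 0.029
finger_force: 69.8
```

>>> {"api": "apply_moves", "payload": {"commands": "0 0 0.05 0 0 0 -1;0.2 0 0 0 0 0 -1;0.3 0 0 0 0 0 -1;0.3 0 0 0 0 0 -1;0.3 0 0 0 0 0 -1;0.2 0 0 0 0 0 -1;0 0 0 0 0 0 -1;0 0 0 0 0 0 -1;0 0 0 0 0 0 -1"}}

```text
time: 19.47
ee_pos: [0.5903, 0.0169, 0.0539]
eef_rot: [[0.113, 0.994, 0.0], [0.994, -0.113, 0.0], [0.0, 0.0, -1.0]]
contact_force: [-0.1, -0.4, -1.3]
opening: 0.0288
finger_force: 69.9
```

>>> {"api": "apply_moves", "payload": {"commands": "0.2 0 0 0 0 0 -1;0.2 0 0 0 0 0 -1;0 0 0 0 0 0 -1;0 0 0 0 0 0 -1"}}

```text
time: 19.8
ee_pos: [0.5906, 0.0195, 0.0539]
eef_rot: [[0.114, 0.993, -0.0], [0.993, -0.114, -0.001], [-0.001, -0.0, -1.0]]
contact_force: [-0.8, -4.8, 1.8]
opening: 0.0291
finger_force: 70.4
```

>>> {"api": "apply_moves", "payload": {"commands": "0.15 0 0 0 0 0 -1;0.1 0 0 0 0 0 -1;0 0 0 0 0 0 -1;0 0 0 0 0 0 -1;0 0 0 0 0 0 -1"}}

```text
time: 20.22
ee_pos: [0.5908, 0.0214, 0.0539]
eef_rot: [[0.114, 0.993, -0.0], [0.993, -0.114, -0.002], [-0.002, -0.0, -1.0]]
contact_force: [-2.2, -6.5, 2.5]
opening: 0.0288
finger_force: 70.7
```

```bash
cat > pad.py <<'E'
from h import *
acc=[]
for i in range(4):
    s=sense(); acc.append(np.r_[s["contact_force"],s["wrist_torque"]]); im,d=snapshot("top")
    if i==0: D=d[None]
    else: D=np.vstack([D,d[None]])
d=np.median(D,0); W=cloud("top",d); f=fix(W)
F=np.mean(acc,0)[:3]; print("F",F,"along",F[:2]@FX,"tcp fix",fix(s["ee_pos"]),s["ee_pos"][2])
def prof(W,f,t):
    # profile along fixture x on strips
    k=(abs(f[...,1])<25e-3)&(W[...,2]>.046)&(W[...,2]<.058)&(f[...,0]>.045)&(f[...,0]<.095)
    print(t,"pad top x 5..95%",np.percentile(f[k][:,0],[5,50,95]),k.sum())
    k=(f[...,1]>.012)&(f[...,1]<.03)&(W[...,2]>.033)&(W[...,2]<.043)&(f[...,0]>0)&(f[...,0]<.1)
    if k.any(): print(t,"foot top front x",np.sort(f[k][:,0])[-8:])
prof(W,f,"now")
T=np.load("top4.npz"); W=cloud("top",T["d"]); prof(W,fix(W),"free")
a,d=shot("side","sideP"); W=cloud("side",d); prof(W,fix(W),"side now"); T=np.load("side4.npz"); W=cloud("side",T["d"]); prof(W,fix(W),"side free")
E
python3 pad.py
```

```text
F [-2.015  -6.6827  3.0869] along -6.867799620172843 tcp fix [0.0223 0.0005] 0.05391158358206475
now pad top x 5..95% [0.0672 0.0721 0.0896] 106
now foot top front x [0.0654 0.0659 0.0662 0.0665 0.0666 0.0781 0.0803 0.0894]
free pad top x 5..95% [0.0603 0.0664 0.0882] 129
free foot top front x [0.0757 0.0764 0.0784 0.085  0.0856 0.0876 0.0879 0.0893]
side now pad top x 5..95% [0.046  0.0698 0.0764] 89
side now foot top front x [0.06   0.0605 0.0606 0.0608 0.0609 0.0632 0.0642 0.0654]
side free pad top x 5..95% [0.0618 0.0685 0.0711] 81
side free foot top front x [0.0615 0.0626 0.0629 0.0629 0.0642 0.0645 0.0661 0.0668]
```

>>> {"api": "apply_moves", "payload": {"commands": "0 0 -0.08 0 0 0 -1;0.15 0 0 0 0 0 -1;0.15 0 0 0 0 0 -1;0 0 0 0 0 0 -1;0 0 0 0 0 0 -1;0 0 0 0 0 0 -1"}}

```text
time: 20.97
ee_pos: [0.591, 0.0247, 0.0543]
eef_rot: [[0.114, 0.993, -0.001], [0.993, -0.114, -0.001], [-0.001, -0.001, -1.0]]
contact_force: [-0.4, -6.0, -1.5]
opening: 0.0285
finger_force: 69.7
```

```bash
python3 pad.py | grep -v free
```

```text
F [-0.1017 -6.1165 -2.3273] along -6.08873052689179 tcp fix [0.0256 0.0006] 0.054243821896921465
now pad top x 5..95% [0.07   0.0753 0.0898] 102
now foot top front x [0.069  0.0692 0.0694 0.0698 0.0703 0.0803 0.0806 0.0856]
side now pad top x 5..95% [0.0478 0.0706 0.0777] 76
side now foot top front x [0.061  0.0615 0.0621 0.0625 0.0628 0.0636 0.0649 0.0652]
```

>>> {"api": "apply_moves", "payload": {"commands": "0.15 0 0 0 0 0 -1;0.14 0 0 0 0 0 -1;0 0 0 0 0 0 -1;0 0 0 0 0 0 -1;0 0 0 0 0 0 -1;0 0 0 0 0 0 -1;0 0 0 0 0 0 -1;0 0 0 0 0 0 -1"}}

```text
time: 21.88
ee_pos: [0.5913, 0.027, 0.0543]
eef_rot: [[0.114, 0.993, -0.001], [0.993, -0.114, -0.002], [-0.002, -0.001, -1.0]]
contact_force: [-0.4, -7.6, -1.4]
opening: 0.0289
finger_force: 69.9
```

```bash
python3 pad.py | grep -v free
python3 - <<'E'
from h import *
T=np.load("sideP.npz"); W=cloud("side",T["d"]); f=fix(W)
k=(f[...,0]>-.06)&(f[...,0]<.072)&(abs(f[...,1])<.05)&(W[...,2]>.032)&(W[...,2]<.045); print("foot",f[k].min(0),f[k].max(0),np.median(W[k][:,2]),cv2.minAreaRect((f[k]*1000).astype(np.float32)))
b=T["im"]; a=np.load("top4.npz")["im"]; a,_=shot("top","top8")
o=np.hstack([cv2.resize(a[100:260,200:400],(400,320)),cv2.resize(b[100:260,200:400],(400,320))]); cv2.imwrite("pics/crop8.png",o[...,::-1])
s=sense(); print(s["time"],s["contact_force"],s["finger_force"],s["qvel"])
E
```

```text
F [-0.3981 -7.1728 -1.2145] along -7.1717971896401105 tcp fix [0.0279 0.0006] 0.05429292179611153
now pad top x 5..95% [0.0724 0.0777 0.0898] 99
now foot top front x [0.0712 0.0715 0.0718 0.0719 0.0721 0.0851 0.0871 0.0894]
side now pad top x 5..95% [0.0502 0.0534 0.078 ] 67
side now foot top front x [0.062  0.0632 0.0634 0.0636 0.0639 0.0652 0.0653 0.0658]
foot [-0.0169 -0.031 ] [0.066  0.0351] 0.03814859282680386 ((23.43541717529297, 2.460693359375), (64.25765228271484, 81.87023162841797), 86.92005920410156)
22.1833 [-0.1997 -6.5283 -1.6169] 69.87806797027588 [-0.0001 -0.001  -0.0003  0.0009 -0.0009 -0.0008  0.0016]
```

View pics/crop8.png

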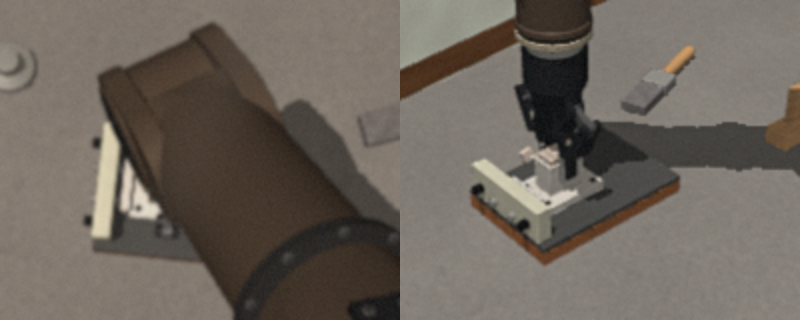

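The carrier is flat on the plate, against the pad and still gripped. The pad is about 12 mm in and the push about 7 N. Handing in.

```bash
python3 -c "
from workcell import *
print(hand_in())"
```

```text
the job is handed in; nothing more can be done
None
```

The job is handed in: the four chips are swept onto the bench, the scraper is standing again on the right, and the gripper is holding the carrier flat on the plate against the pad at about 7 N (pad about 12 mm in, within about 2 mm of centre).

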